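# Set and lock the heat dial of the wax pot

### The arm

A 6-joint arm with a two-finger parallel gripper is mounted at the origin on the work surface. World frame = base frame: x ahead of the robot, y to its left, z up, the work surface at z = 0. Lengths are in m, angles in rad, forces in N, time in s.
With the tool pointing down it reaches from about 0.325 to 0.875 m from the base axis. Payload 4.4 kg.
Tool frame: the origin (TCP) lies at the very end of the fingers, on their centre line; the grasp point (between the pads) lies arm.pinch_z behind it (arm.pinch_z is the distance from the TCP to the grasp point, in m); x points along the fingers, z is the direction in which the jaws open and shut, and the axes are right-handed (so a half turn about x gives the same grasp; the last joint's range is limited). The gripper opens to 85 mm and grips with 20 to 120 N. Pads are 22 mm wide; open, the fingers measure 114 mm over their backs; the gripper's body (76 mm by 85 mm) begins 54 mm behind the grasp point. The pads swing forward as they close: fully open they stand 13 mm farther back than shut.
Start: joints at [-1.492, 0.207, 1.542, -0, 1.393, -0.15], TCP at [0.13, -0.56, 0.231] pointing down, gripper open.
Joint ranges: [-2.73, 2.73], [-0.86, 2.22], [0.23, 2.46], [-1.11, 4.25], [0.08, 2.63], [-2.82, 2.82]. Speed limits (rad/s): [2.79, 2.79, 3.14, 3.14, 3.14, 3.14].

### API

Orientations are given as a unit quaternion [w, x, y, z].
In Python, from rig import arm gives the robot as it stands. The module is installed in compiled form; this text tells all that it offers.
- The arm moves only by the shell command python3 -m crank 'ROWS' [OPENING] [FORCE]. ROWS is a JSON object of lists of equal length, an entry for each row: "translation": the shift along the tool's x, y, z in units of 40 mm (1.0 is 40 mm), a list of three; "rot": the turn, a rotation vector about the tool's x, y, z in units of 6 degrees (1.0 is 6 degrees), a list of three. A call has 1 to 12 rows; each row shifts and turns the pose as measured when the row begins, along the tool's axes as they then stand; what a row does not reach is not made up. A row lasts 1/12 s, in which the tool goes at most 41.7 mm and 7.16 degrees, less where a joint would pass 70% of its speed; a pose out of reach is approached as far as the arm can. A call is refused whole if a number of a shift passes 1 or a number of a turn 1, either way. A call with a gripper value outside its range is refused whole. OPENING is the opening, from 0 (shut) to 1 (fully open), set as the call begins (- or left out, the last holds). The fingers move at their own pace and stop on an object; FORCE is the grip in N (left out, the last holds). Time passes only in rows, so rows that do not move let the fingers close. It gives the time, the measured TCP pose, the force and the opening at its end, in the units of the state.
- arm.state(): the state, without advancing time (a new reading comes with each control period).
- arm.snapshot(name): name is "side" or "top"; returns the picture (384x512x3 uint8, blue, green, red); there is no depth.
- arm.calibration(name): a dict with "fovy" (degrees; the focal length in pixels is half the picture's height over the tangent of half this angle, whatever the lens; pixels are square), "cx", "cy" (the principal point, pixels), "origin" and "attitude" of the camera in the world. Camera axes: x right, y down, z forward; pixel columns grow to the right and rows downward; lengths in m; the calibration is good to about 2 mm. A picture is of the moment at which its call begins. calibration takes no time and is no camera call.
- arm.job_done(): hands the job in, once; it reports no verdict.
The state is a dict: "time": time; "joint_pos": joint angles; "joint_vel": joint speeds; "joint_efforts": joint torques, N m; "tool_pos": TCP position; "tool_rot": TCP orientation; "force": force on the tool from outside, world axes, zero at the start; "ft_torque": the same for the moment, N m; "grip_width": opening from 0.0 (shut) to 1.0 (fully open).
Only numpy, scipy, OpenCV 4.12 (cv2) and the standard library are available. Lean on these libraries where they do the work, as an engineer would, in place of code of your own. Each camera call takes 0.05 s, during which the arm holds its last target.

### The job

The wax pot is off: set its heat dial to 4 and leave it locked there. Pull the knob up against its spring to free it, turn it clockwise until the 4 stands in the little window (it drops back down whenever you let go for a fresh grip), see that the knob is fully down in its lock, and let go. Leave the wax goblet, the wax blank and the spatula beside the pot where they are.

Things in the scene. Friction and masses are not known exactly. Their poses are not given: they have to be found in the camera images.
- wax_pot: white box 320 x 180 mm with a flat metal deck 100 mm above the bench, fixed. Origin on the bench under the dial's upright axis, which is 95 mm behind the front (-x) face, mid-way across; x runs back to the heated well (centre 150 mm behind the axis, lid button up to 126 mm above the bench), z up
- window (a point): centre of the small black-framed window in the deck (30 x 26 mm), at deck height, 60 mm in front of the dial's axis. One number of the white dial disc below (21 mm tall, black) is seen through it, upright for a reader in front of the pot
- knob_grip (a point): centre of the grip of the black dial knob, on its upright axis: a ribbed cylinder 50 mm across, 40 mm tall (20 mm up and 20 mm down from this point), on a skirt 62 mm across and 11 mm tall that ends 1.5 mm over the deck when down. The point rises with the knob; it is 132.5 mm above the bench when the knob is down. Turning the knob turns the dial
- lock_knob (a joint): height of the knob (m): 0 down and locked, 0.009 fully up (orange collar shows). A spring and its weight pull it down with 5 to 8 N: let go, it drops. Below about 0.006 a pin under it sits in a slot and holds the dial, with 0.05 rad of play each way at a number; let down between numbers, the pin rests on the land between slots and the knob stands about 0.006 proud
- heat_dial (a joint): angle of the dial (rad), growing clockwise seen from above. 0 to 1.15: off zone, where even the locked dial turns (0 in the window at 0.55). Numbers 1 to 6 are centred in the window at 1.7, 2.3, 2.9, 3.5, 4.1, 4.7: the 4 is at 3.5. End stops at 0 and 4.8. Friction about 0.1 N m. Starts anywhere from 0.05 to 1.05, knob down
- goblet_mid (a point): middle of a green wax goblet standing upright, 150 mm tall, 95 mm wide over its ears, loose; bystander beside the pot
- blank_mid (a point): middle of an amber rounded-cone wax blank standing upright, 120 mm tall, 70 mm across, loose; bystander on the other side of the pot
- spatula: a spatula lying on the bench, 180 mm long, loose; bystander beside the pot

How it is judged:
On the way, in this order (a step that is already met when the one before it is completed fails the run):
1. the knob has been pulled up out of its locked position (value of joint lock_knob above 0.005 m), for 0.1 s.
2. the 4 stands in the window (value of joint heat_dial between 3.38 and 3.62 rad), for 0.2 s.
At the end, for the whole second after the job is handed in: The 4 is centred in the window (dial between 3.4 and 3.6 rad), the knob is fully down (within 2 mm) and released, and the goblet, blank and spatula are within 30 mm of where they stood (value of joint heat_dial between 3.4 and 3.6 rad and value of joint lock_knob below 0.002 m and distance of each of goblet_mid, blank_mid, spatula from where it was at the start of the episode below 0.03 m); the robot touches nothing.
It fails at once if the goblet is knocked over (angle between goblet_mid's own z axis and vertical above 0.5 rad).
It fails at once if the wax blank is knocked over (angle between blank_mid's own z axis and vertical above 0.5 rad).
It also fails if it takes over 58 s, if anything falls off the work surface, if the arm or the gripper's body presses on something with over 40 N, if the wrist force passes 120 N, or if a joint passes its speed limit or range.

## Working session

There is one attempt and no reset: what is moved stays moved. The work goes in short steps, Python scripts to look and compute and a shell command to move; the robot and the scene stay as the last step left them, time stands still between calls to the robot, and variables do not carry over. Pictures are saved under pics/ and viewed, and the job is handed in when it is done.

```bash
mkdir -p pics; python3 - <<'E'
from rig import arm
import cv2
s=arm.state();print({k:s[k] for k in('time','tool_pos','tool_rot','grip_width')},arm.pinch_z)
for n in('side','top'):
    cv2.imwrite(f'pics/{n}0.png',arm.snapshot(n));print(n,arm.calibration(n))
E
```

```text
{'time': 0.0, 'tool_pos': array([ 0.13034031, -0.55923839,  0.23010487]), 'tool_rot': array([ 0.55324551,  0.44025401,  0.55436533, -0.43906138]), 'grip_width': 1.0011224945568564} 0.0187
side {'fovy': 50.845572628952404, 'cx': 257.0105882129501, 'cy': 195.04040591604223, 'origin': array([ 0.43189433, -0.62561051,  0.90292746]), 'attitude': array([-0.34928983,  0.93303545, -0.08076105,  0.03031702])}
top {'fovy': 53.949458418345394, 'cx': 258.7117845593456, 'cy': 196.10497117290856, 'origin': array([0.39577214, 0.0687384 , 1.10989233]), 'attitude': array([-0.05129319,  0.71200899, -0.69831353,  0.05263486])}
```

View pics/side0.png

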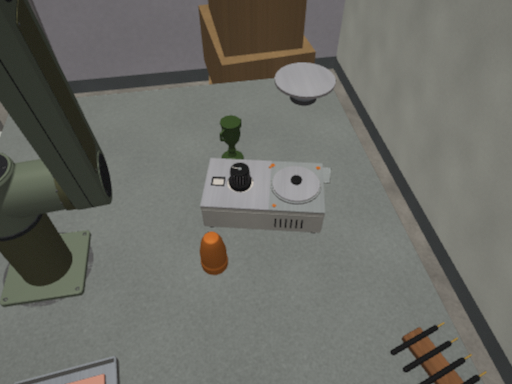

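View pics/top0.png

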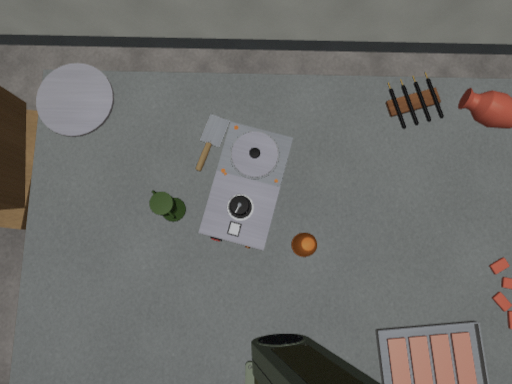

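Both views show the pot with its knob (top view about (240,207)), the window toward the robot, the goblet to the left, the blank to the right and the spatula at the back left. I'll enlarge crops for accurate pixel positions.

```bash
cat > h.py <<'E'
import numpy as np,cv2
from scipy.spatial.transform import Rotation as R
from rig import arm
def rot(q): return R.from_quat(np.r_[q[1:],q[0]])
def px2w(n,u,v,z):
    c=arm.calibration(n);f=192/np.tan(np.radians(c['fovy']/2))
    d=rot(c['attitude']).apply([(u-c['cx'])/f,(v-c['cy'])/f,1]);o=c['origin']
    return o+d*(z-o[2])/d[2]
def w2px(n,p):
    c=arm.calibration(n);f=192/np.tan(np.radians(c['fovy']/2))
    q=rot(c['attitude']).inv().apply(np.array(p)-c['origin']);return np.array([c['cx'],c['cy']])+f*q[:2]/q[2]
def crop(src,u0,v0,w,h,k,out):
    cv2.imwrite(out,cv2.resize(src[v0:v0+h,u0:u0+w],None,fx=k,fy=k,interpolation=cv2.INTER_CUBIC))
E
python3 - <<'E'
from h import *
crop(cv2.imread('pics/top0.png'),190,110,110,150,4,'pics/top0c.png')
crop(cv2.imread('pics/side0.png'),190,145,150,100,5,'pics/side0c.png')
E
```

```text
(no output)
```

View pics/top0c.png

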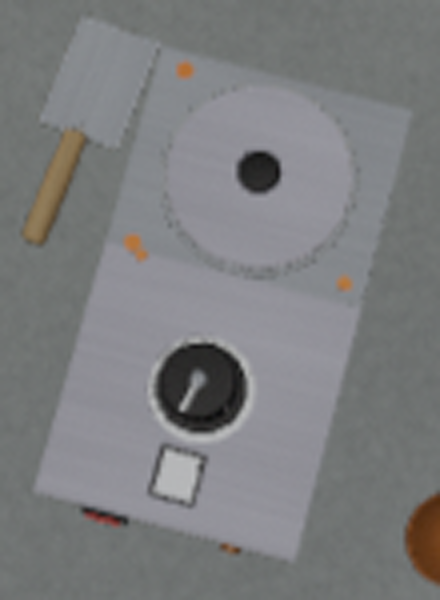

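View pics/side0c.png

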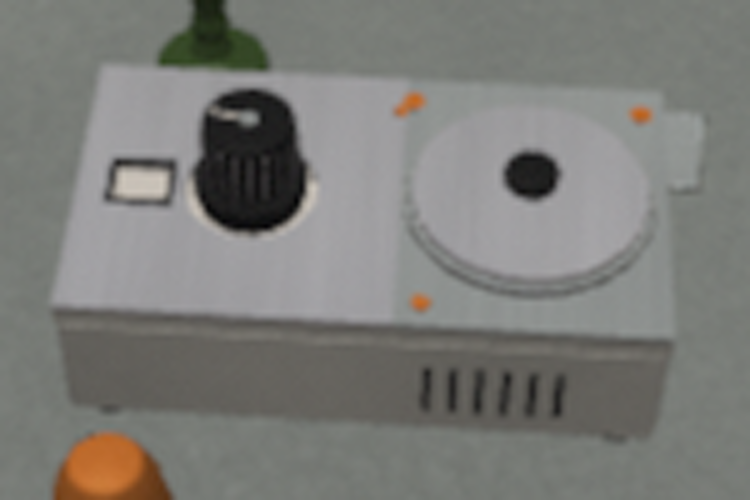

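```bash
python3 - <<'E'
from h import *
np.set_printoptions(precision=4,suppress=True)
P=lambda u,v,z:px2w('top',190+u/4-.4,110+v/4-.4,z)
S=lambda u,v,z:px2w('side',190+u/5-.4,145+v/5-.4,z)
k=P(199,380,.1525);w=P(177.5,475,.1);b=P(259,172,.126);fl=P(36,492,.1);fr=P(297,561,.1);br=P(411,110,.1)
print('knob',k,S(248,118,.1525));print('win',w,S(141,183,.1));print('btn',b,S(532,175,.126))
print('corners',fl,fr,br)
d=b-w;print('len w-b',np.hypot(*d[:2]),'yaw',np.arctan2(d[1],d[0]))
d=br-fr;print(np.hypot(*d[:2]),np.arctan2(d[1],d[0])); d=fl-fr; print(np.hypot(*d[:2]),np.arctan2(d[1],d[0])-np.pi/2)
tip=P(182,410,.1525);d=tip-k;print('pointer az',np.arctan2(d[1],d[0]), S(210,108,.1525)-S(248,118,.1525))
# tool
s=arm.state();print(rot(s['tool_rot']).as_matrix())
print('goblet',P(0,0,0), px2w('top',175,210,0),px2w('top',304,245,.06))
E
```

```text
knob [0.5147 0.1174 0.1525] [0.5144 0.1178 0.1525]
win [0.457  0.1327 0.1   ] [0.4558 0.1305 0.1   ]
btn [0.6593 0.0822 0.126 ] [0.6589 0.0764 0.126 ]
corners [0.4439 0.2266 0.1   ] [0.4017 0.0519 0.1   ] [ 0.7125 -0.0218  0.1   ]
len w-b 0.20844197605090534 yaw -0.24441115824096754
0.31943566762752135 -0.2326868425518875
0.17978283069944953 -0.23690844922783083
pointer az 2.6543430309697182 [-0.0186  0.0107  0.    ]
[[-0.0002  0.9739  0.2268]
 [ 0.0021  0.2268 -0.9739]
 [-1.      0.0003 -0.0021]]
goblet [ 0.8251  0.286  -0.    ] [0.5139 0.3148 0.    ] [ 0.4173 -0.0594  0.06  ]
```

```bash
python3 -m crank '{"translation":[[0,0.66,-0.71],[0,0.66,-0.71],[0,0.66,-0.71],[0,0.66,-0.71],[0,0.66,-0.71],[0,0.66,-0.71],[0,0.66,-0.71],[0,0.66,-0.71],[0,0.66,-0.71],[0,0.66,-0.71]],"rot":[[0,0,0],[0,0,0],[0,0,0],[0,0,0],[0,0,0],[0,0,0],[0,0,0],[0,0,0],[0,0,0],[0,0,0]]}' 1 40
python3 -m crank '{"translation":[[0,0.66,-0.71],[0,0.66,-0.71],[0,0.66,-0.71],[0,0.66,-0.71],[0,0.66,-0.71],[0,0.66,-0.71],[0,0.66,-0.71],[0,0.66,-0.71],[0,0,0]],"rot":[[0,0,0],[0,0,0],[0,0,0],[0,0,0],[0,0,0],[0,0,0],[0,0,0],[0,0,0],[0,0,0]]}'
python3 -c "
from h import *
print(arm.state()['joint_pos'])"
```

```text
time: 0.93
tool_pos: [0.3252, -0.2131, 0.2245]
tool_rot: [0.547, 0.446, 0.553, -0.443]
force: [1.1, -1.4, -0.1]
grip_width: 1.003
time: 1.68
tool_pos: [0.4879, 0.0757, 0.2242]
tool_rot: [0.549, 0.445, 0.555, -0.44]
force: [-0.5, 0.0, 0.4]
grip_width: 0.999
[-0.02820302  0.03924133  1.74364956  0.01050363  1.36132876  1.32146747]
```

```bash
for i in 1; do python3 -m crank '{"translation":[[0,0,0],[0,0,0],[0,0,0],[0,0,0],[0,0,0],[0,0,0],[0,0,0],[0,0,0],[0,0,0],[0,0,0],[0,0,0],[0,0,0]],"rot":[[-1,0,0],[-1,0,0],[-1,0,0],[-1,0,0],[-1,0,0],[-1,0,0],[-1,0,0],[-1,0,0],[-1,0,0],[-1,0,0],[-1,0,0],[-1,0,0]]}'; done
python3 -m crank '{"translation":[[0,0,0],[0,0,0],[0,0,0],[0,0,0],[0,0,0],[0,0,0],[0,0,0],[0,0,0],[0,0,0],[0,0,0],[0,0,0],[0,0,0]],"rot":[[-1,0,0],[-1,0,0],[-1,0,0],[-1,0,0],[-1,0,0],[-1,0,0],[-1,0,0],[-1,0,0],[-1,0,0],[-1,0,0],[-1,0,0],[-1,0,0]]}'
python3 -m crank '{"translation":[[0,0,0],[0,0,0],[0,0,0],[0,0,0],[0,0,0]],"rot":[[-1,0,0],[-1,0,0],[-1,0,0],[-1,0,0],[0,0,0]]}'
cat >> h.py <<'E'
def need(p):
    s=arm.state();T=rot(s['tool_rot']);np.set_printoptions(precision=4,suppress=True)
    print('j',s['joint_pos'],'t',s['time']);print('tool pos',s['tool_pos']);print('axes',T.as_matrix().round(3).tolist())
    print('units',T.inv().apply(np.array(p)-s['tool_pos'])/.04)
    # rotation to make tool x straight down, in 6deg units
    x=T.as_matrix()[:,0];print('tilt fix',T.inv().apply(np.cross(x,[0,0,-1]))/np.radians(6))
    print('force',s['force'],s['ft_torque'],s['grip_width'])
E
python3 -c "
from h import *
need([.5148,.1174,.18])"
```

```text
time: 2.68
tool_pos: [0.4814, 0.0764, 0.2167]
tool_rot: [0.7, 0.012, 0.714, -0.006]
force: [0.0, 0.7, 1.0]
grip_width: 1.002
time: 3.68
tool_pos: [0.4735, 0.0711, 0.21]
tool_rot: [0.556, -0.416, 0.573, 0.435]
force: [-0.5, -0.3, 0.5]
grip_width: 0.999
time: 4.1
tool_pos: [0.4703, 0.069, 0.2074]
tool_rot: [0.45, -0.526, 0.465, 0.552]
force: [-0.2, -0.3, 0.2]
grip_width: 0.999
j [-0.0403  0.0425  1.777   0.0055  1.3642 -1.7755] t 4.1
tool pos [0.4703 0.069  0.2074]
axes [[-0.042, -0.986, -0.162], [0.007, -0.163, 0.987], [-0.999, 0.04, 0.014]]
units [ 0.646  -1.3217  1.0039]
tilt fix [ 0.      0.132  -0.3834]
force [-0.2317 -0.341   0.2224] [-0.0122  0.0155  0.0238] 0.999278773587238
```

```bash
python3 -m crank '{"translation":[[0,-0.67,0.5],[0,-0.67,0.5],[0,0,0]],"rot":[[0,0.13,-0.38],[0,0,0],[0,0,0]]}'
python3 -c "
from h import *
need([.5148,.1174,.118])
cv2.imwrite('pics/t1.png',arm.snapshot('top'));cv2.imwrite('pics/s1.png',arm.snapshot('side'))
crop(cv2.imread('pics/s1.png'),170,80,150,150,4,'pics/s1c.png')"
```

```text
time: 4.35
tool_pos: [0.5167, 0.116, 0.2051]
tool_rot: [0.461, -0.536, 0.462, 0.536]
force: [0.1, -1.0, 0.7]
grip_width: 1.0
j [ 0.0579  0.1347  1.6812 -0.0009  1.3271 -1.6626] t 4.35
tool pos [0.5167 0.116  0.2051]
axes [[-0.001, -0.989, -0.149], [-0.001, -0.149, 0.989], [-1.0, 0.001, -0.001]]
units [2.1766 0.0376 0.0427]
tilt fix [-0.     -0.007  -0.0141]
force [ 0.1342 -0.994   0.7304] [-0.0108  0.0031  0.0199] 0.9995985723532607
```

View pics/s1c.png

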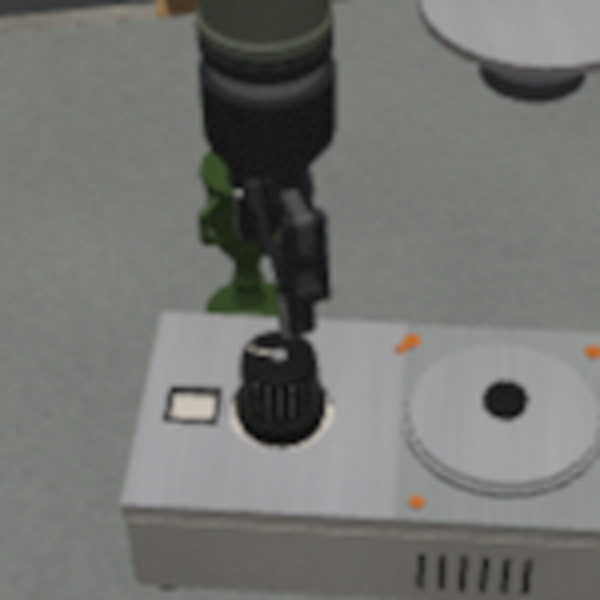

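The gripper is above the knob (knob top at about (280,355) in the crop) with the fingers straddling it across the pot. The window at about (193,405) is still visible and blank. Next I descend and grip.

```bash
python3 -m crank '{"translation":[[0.5,0.02,0.02],[0.5,0.02,0.02],[0.5,0,0],[0.5,0,0],[0.15,0,0],[0,0,0]],"rot":[[0,0,0],[0,0,0],[0,0,0],[0,0,0],[0,0,0],[0,0,0]]}'
python3 -c "
from h import *
need([.5148,.1174,.118])"
```

```text
time: 4.95
tool_pos: [0.509, 0.1106, 0.1172]
tool_rot: [0.461, -0.534, 0.467, 0.534]
force: [-0.2, -0.3, 0.9]
grip_width: 0.999
j [ 0.0508  0.2225  1.777  -0.0057  1.1475 -1.6573] t 4.95
tool pos [0.509  0.1106 0.1172]
axes [[-0.005, -0.99, -0.139], [-0.005, -0.139, 0.99], [-1.0, 0.006, -0.005]]
units [-0.0215 -0.167   0.1492]
tilt fix [-0.     -0.0444 -0.0561]
force [-0.2494 -0.2785  0.9192] [0.0038 0.0086 0.0494] 0.999041269318392
```

Lateral drift of 6–7 mm; I'll correct that, then close.

```bash
python3 -m crank '{"translation":[[0,-0.17,0.15],[0,0,0]],"rot":[[0,-0.04,-0.06],[0,0,0]]}'
python3 -c "
from h import *
need([.5148,.1174,.118])"
```

```text
time: 5.12
tool_pos: [0.5149, 0.1169, 0.1179]
tool_rot: [-0.465, 0.533, -0.465, -0.533]
force: [0.6, -0.5, -0.2]
grip_width: 0.999
j [ 0.0593  0.2313  1.7644 -0.0001  1.1454 -1.6484] t 5.1167
tool pos [0.5149 0.1169 0.1179]
axes [[0.001, -0.991, -0.136], [-0.0, -0.136, 0.991], [-1.0, -0.001, -0.0]]
units [-0.0021 -0.0005  0.0129]
tilt fix [-0.     -0.0012  0.0053]
force [ 0.6263 -0.4818 -0.2185] [-0.0373 -0.0054  0.0432] 0.9985361917420552
```

```bash
python3 -m crank '{"translation":[[0,0,0],[0,0,0],[0,0,0],[0,0,0],[0,0,0],[0,0,0],[0,0,0],[0,0,0]],"rot":[[0,0,0],[0,0,0],[0,0,0],[0,0,0],[0,0,0],[0,0,0],[0,0,0],[0,0,0]]}' 0 50
python3 -c "
from h import *
need([.5148,.1174,.128])"
```

```text
time: 5.78
tool_pos: [0.5176, 0.1173, 0.1219]
tool_rot: [-0.466, 0.535, -0.463, -0.531]
force: [0.9, 0.1, -0.1]
grip_width: 0.568
j [ 0.06    0.227   1.7601 -0.0003  1.1468 -1.6478] t 5.7833
tool pos [0.5176 0.1173 0.1219]
axes [[0.008, -0.991, -0.137], [0.0, -0.137, 0.991], [-1.0, -0.008, -0.001]]
units [-0.1527  0.067   0.0108]
tilt fix [ 0.     -0.0084  0.0719]
force [ 0.8506  0.127  -0.129 ] [ 0.0469 -0.0124 -0.0497] 0.567897403913773
```

```bash
python3 -m crank '{"translation":[[-0.1,0,0],[-0.08,0,0],[0,0,0]],"rot":[[0,0,0],[0,0,0],[0,0,0]]}'
python3 -c "
from h import *
need([.5148,.1174,.128])
s=arm.snapshot('side');cv2.imwrite('pics/s2.png',s)
crop(s,170,80,150,150,4,'pics/s2c.png')"
```

```text
time: 6.03
tool_pos: [0.5174, 0.1173, 0.1277]
tool_rot: [-0.466, 0.535, -0.463, -0.531]
force: [1.9, -0.0, -6.1]
grip_width: 0.57
j [ 0.0598  0.2192  1.7561 -0.0001  1.1588 -1.6478] t 6.0333
tool pos [0.5174 0.1173 0.1277]
axes [[0.007, -0.991, -0.136], [0.0, -0.136, 0.991], [-1.0, -0.007, -0.001]]
units [-0.0081  0.0653  0.0107]
tilt fix [ 0.     -0.0061  0.071 ]
force [ 1.8877 -0.0069 -6.0998] [ 0.0321 -0.4293  0.0466] 0.5699897866629128
```

View pics/s2c.png

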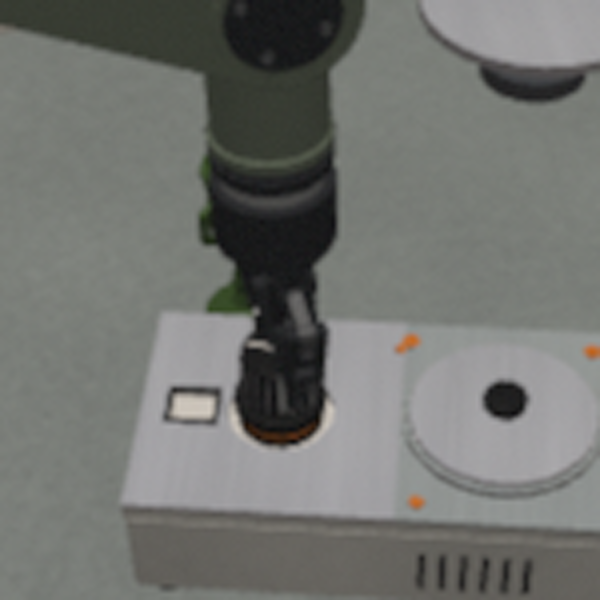

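The orange collar is showing (crop (285,435)), so the knob is rising. I'll lift a bit more, re-centre, and make a first turn.

```bash
python3 -m crank '{"translation":[[-0.04,0.06,0],[-0.02,0,0],[0,0,0]],"rot":[[0,0,0.07],[0,0,0],[0,0,0]]}'
python3 -c "
from h import *
need([.5148,.1174,.130])"
```

```text
time: 6.33
tool_pos: [0.5174, 0.1173, 0.1299]
tool_rot: [-0.466, 0.534, -0.463, -0.532]
force: [1.7, 0.8, -5.9]
grip_width: 0.572
j [ 0.0598  0.2172  1.7533  0.0001  1.1652 -1.6478] t 6.3333
tool pos [0.5174 0.1173 0.1299]
axes [[0.006, -0.991, -0.136], [0.0, -0.136, 0.991], [-1.0, -0.006, -0.0]]
units [-0.0025  0.0648  0.0108]
tilt fix [ 0.     -0.0039  0.0564]
force [ 1.677   0.8041 -5.9158] [ 0.0019 -0.3976  0.0227] 0.5716557526898493
```

```bash
python3 -m crank '{"translation":[[0,0,0],[0,0,0],[0,0,0],[0,0,0],[0,0,0],[0,0,0]],"rot":[[1,0,0],[1,0,0],[1,0,0],[1,0,0],[1,0,0],[0,0,0]]}'
python3 -c "
from h import *
need([.5148,.1174,.130])
s=arm.snapshot('side');cv2.imwrite('pics/s3.png',s)
crop(s,190,145,90,60,8,'pics/s3c.png')"
```

```text
time: 6.83
tool_pos: [0.5172, 0.1158, 0.1286]
tool_rot: [0.592, -0.39, 0.59, 0.386]
force: [3.6, 0.6, -5.8]
grip_width: 0.566
j [ 0.0589  0.2186  1.7548 -0.0036  1.1629 -1.1005] t 6.8333
tool pos [0.5172 0.1158 0.1286]
axes [[0.005, -0.917, 0.399], [-0.003, 0.399, 0.917], [-1.0, -0.006, -0.001]]
units [-0.0364  0.0706  0.0122]
tilt fix [ 0.     -0.0051  0.0593]
force [ 3.6216  0.5879 -5.8349] [ 0.1616 -0.5377 -0.0552] 0.5662810279690204
```

View pics/s3c.png

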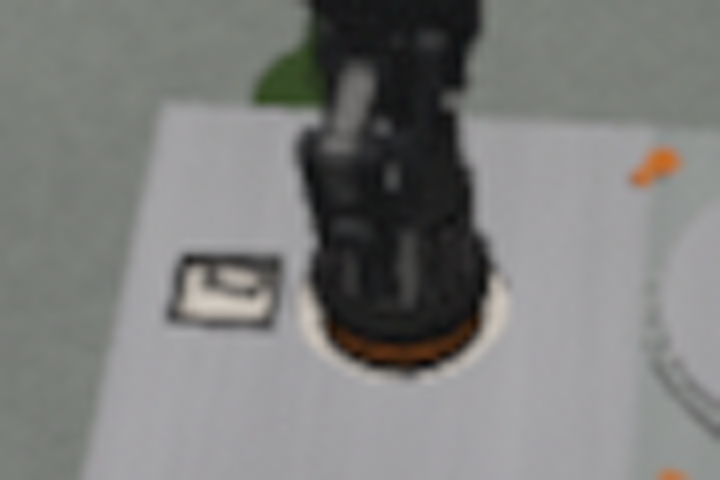

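A glyph sits at the far edge of the window (crop (230,280)). It is the 0 moving out to the left, so the dial is at about 0.7. I'll keep turning and add lift.

```bash
python3 -m crank '{"translation":[[-0.05,0.07,0],[-0.01,0,0],[-0.01,0,0],[-0.01,0,0],[-0.01,0,0],[-0.01,0,0],[-0.01,0,0],[-0.01,0,0],[-0.01,0,0],[-0.01,0,0],[0,0,0]],"rot":[[0,0,0.06],[1,0,0],[1,0,0],[1,0,0],[1,0,0],[1,0,0],[1,0,0],[1,0,0],[1,0,0],[1,0,0],[0,0,0]]}'
python3 -c "
from h import *
need([.5148,.1174,.130])
s=arm.snapshot('side');cv2.imwrite('pics/s4.png',s)
crop(s,190,145,90,60,8,'pics/s4c.png')"
```

```text
time: 7.8
tool_pos: [0.5152, 0.1142, 0.1309]
tool_rot: [0.703, -0.076, 0.703, 0.072]
force: [3.6, 0.1, -6.1]
grip_width: 0.571
j [ 0.0578  0.214   1.755  -0.0068  1.1716 -0.1496] t 7.8
tool pos [0.5152 0.1142 0.1309]
axes [[0.001, -0.208, 0.978], [-0.006, 0.978, 0.208], [-1.0, -0.006, 0.0]]
units [0.021  0.0807 0.0061]
tilt fix [-0.      0.0007  0.0602]
force [ 3.5961  0.0561 -6.0804] [-0.0139 -0.649  -0.0382] 0.570792244180014
```

View pics/s4c.png

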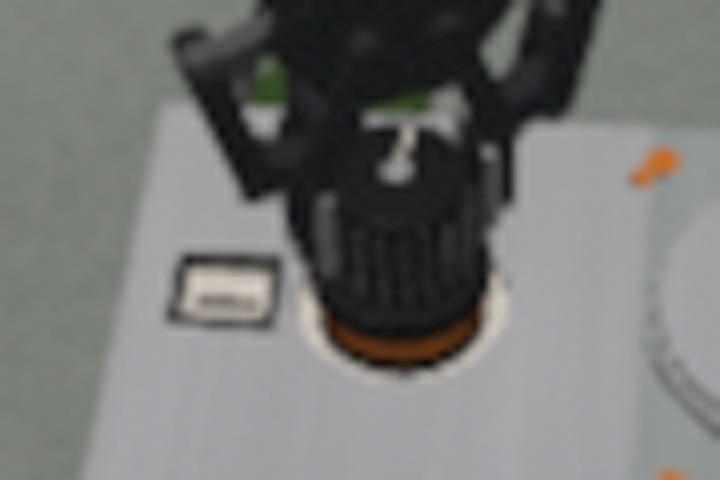

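The 1 is in the window, just short of centre on the near side (crop (228,300)). The dial is at about 1.6 and the pointer has turned with the tool. Continuing 72°.

```bash
python3 -m crank '{"translation":[[0,0.05,0],[-0.005,0,0],[-0.005,0,0],[-0.005,0,0],[-0.005,0,0],[-0.005,0,0],[-0.005,0,0],[-0.005,0,0],[-0.005,0,0],[-0.005,0,0],[-0.005,0,0],[0,0,0]],"rot":[[1,0,0.06],[1,0,0],[1,0,0],[1,0,0],[1,0,0],[1,0,0],[1,0,0],[1,0,0],[1,0,0],[1,0,0],[1,0,0],[0,0,0]]}'
python3 -c "
from h import *
need([.5148,.1174,.130])
s=arm.snapshot('side');cv2.imwrite('pics/s5.png',s)
crop(s,190,145,90,60,8,'pics/s5c.png')"
```

```text
time: 8.85
tool_pos: [0.5124, 0.1153, 0.1307]
tool_rot: [0.63, 0.317, 0.632, -0.321]
force: [3.2, -0.9, -7.1]
grip_width: 0.567
j [ 0.0581  0.2127  1.757  -0.003   1.1773  0.9956] t 8.85
tool pos [0.5124 0.1153 0.1307]
axes [[-0.005, 0.805, 0.593], [-0.003, 0.593, -0.805], [-1.0, -0.006, -0.001]]
units [ 0.0175  0.0807 -0.0064]
tilt fix [-0.     -0.0055  0.0574]
force [ 3.2306 -0.8992 -7.0948] [-0.1023 -0.5685 -0.0639] 0.5667212564352098
```

View pics/s5c.png

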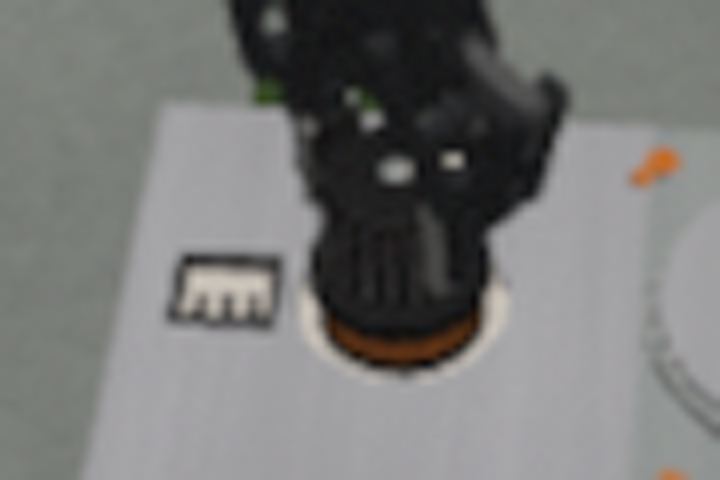

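The 3 is entering, its spine near the near-side frame, so the dial is at about 2.75. Seven more rows should bring the 4.

```bash
python3 -m crank '{"translation":[[0,0.05,0],[-0.005,0,0],[-0.005,0,0],[-0.005,0,0],[-0.005,0,0],[-0.005,0,0],[-0.005,0,0],[0,0,0]],"rot":[[1,0,0.06],[1,0,0],[1,0,0],[1,0,0],[1,0,0],[1,0,0],[1,0,0],[0,0,0]]}'
python3 -c "
from h import *
need([.5148,.1174,.130])
s=arm.snapshot('side');cv2.imwrite('pics/s6.png',s)
crop(s,190,145,90,60,8,'pics/s6c.png')
s=arm.snapshot('top');cv2.imwrite('pics/t6.png',s)
crop(s,215,180,50,60,10,'pics/t6c.png')"
```

```text
time: 9.57
tool_pos: [0.5118, 0.1172, 0.1305]
tool_rot: [-0.477, -0.52, -0.48, 0.522]
force: [3.5, -0.3, -7.2]
grip_width: 0.567
j [0.059  0.212  1.7583 0.0021 1.1761 1.7146] t 9.5667
tool pos [0.5118 0.1172 0.1305]
axes [[-0.005, 0.996, -0.085], [0.002, -0.085, -0.996], [-1.0, -0.005, -0.001]]
units [ 0.0123  0.0733 -0.011 ]
tilt fix [ 0.     -0.0117  0.0484]
force [ 3.4659 -0.283  -7.1915] [-0.0527 -0.5092 -0.065 ] 0.5666286144865216
```

View pics/s6c.png

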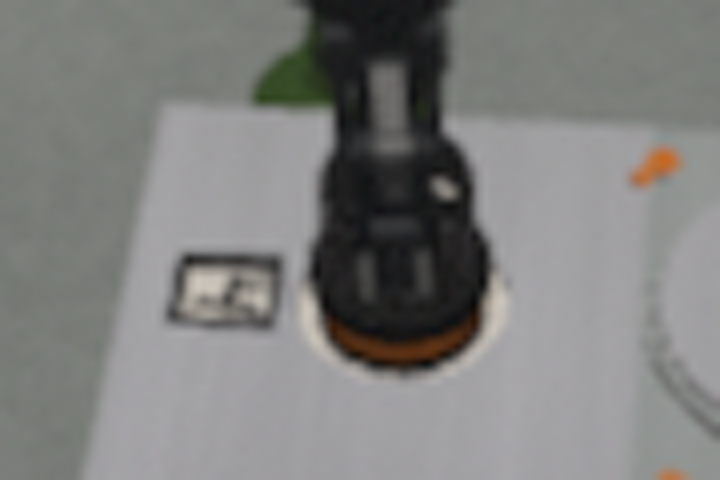

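View pics/t6c.png

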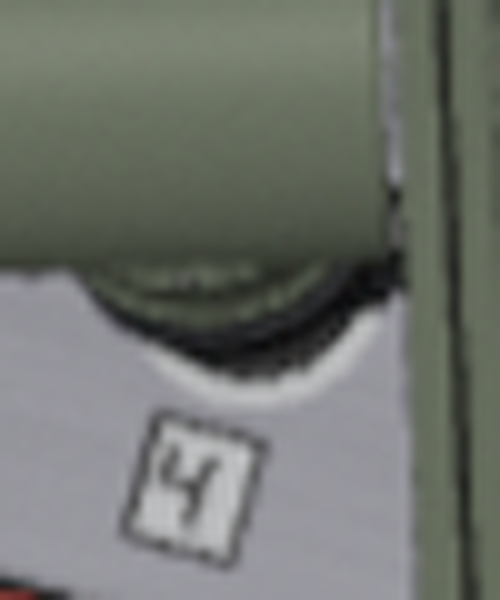

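The top view clearly shows a 4 in the window (crop window centre about (195,488), digit about (188,487)). I'll rectify the deck plane to judge the centring.

```bash
cat >> h.py <<'E'
def rect(n,img,z=.1,out=None):
    k=np.array([.5148,.1174]);a=-.238;ex=np.array([np.cos(a),np.sin(a)]);ey=np.array([-ex[1],ex[0]])
    # view from reader: up=+x(back), right=-y ; window centre at mid, 10px/mm... 40x40 mm
    src=[];dst=[]
    for X in(-80,-40):
        for Y in(-20,20):
            p=k+(ex*X+ey*Y)/1000;src.append(w2px(n,[*p,z]));dst.append([(20-Y)*12,(-40-X)*12])
    H=cv2.getPerspectiveTransform(np.float32(src),np.float32(dst))
    o=cv2.warpPerspective(img,H,(480,480),flags=cv2.INTER_CUBIC)
    cv2.line(o,(240,0),(240,60),(0,0,255),1);cv2.line(o,(0,240),(60,240),(0,0,255),1)
    cv2.imwrite(out,o)
E
python3 -c "
from h import *
rect('top',cv2.imread('pics/t6.png'),out='pics/r6t.png')
rect('side',cv2.imread('pics/s6.png'),out='pics/r6s.png')
a=cv2.imread('pics/r6t.png');b=cv2.imread('pics/r6s.png');cv2.imwrite('pics/r6.png',cv2.resize(np.hstack([a,b]),None,fx=.83,fy=.83))"
```

```text
(no output)
```

View pics/r6.png

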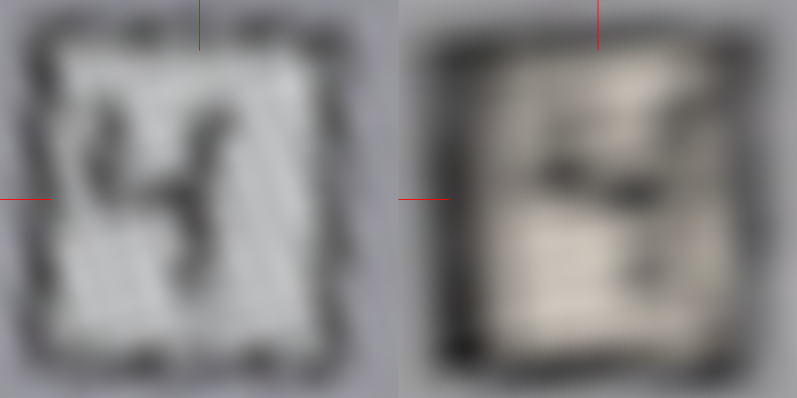

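```bash
python3 -c "
from h import *
L=[]
for i in(3,4,5,6):
    rect('side',cv2.imread(f'pics/s{i}.png'),out='pics/x.png');L.append(cv2.imread('pics/x.png'))
cv2.imwrite('pics/rs.png',cv2.resize(np.vstack([np.hstack(L[:2]),np.hstack(L[2:])]),(600,600)))"
```

```text
(no output)
```

View pics/rs.png

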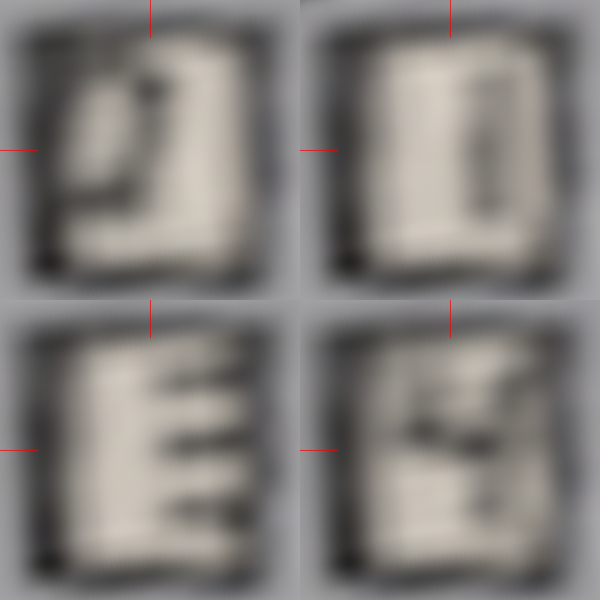

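Combining the side-view glyph positions with the joint angle puts the dial at about 3.50, while the top view hints at a slight overshoot of about 0.03. Now I lower the knob and see whether the pin drops in.

```bash
python3 -m crank '{"translation":[[0.08,0,0],[0.08,0,0],[0.06,0,0],[0,0,0]],"rot":[[0,0,0.05],[0,0,0],[0,0,0],[0,0,0]]}'
python3 -c "
from h import *
need([.5148,.1174,.1215])
s=arm.snapshot('side');cv2.imwrite('pics/s7.png',s)
crop(s,190,145,90,60,8,'pics/s7c.png')"
```

```text
time: 10.0
tool_pos: [0.5119, 0.1172, 0.122]
tool_rot: [0.481, 0.518, 0.482, -0.517]
force: [4.3, 1.2, -8.8]
grip_width: 0.575
j [0.0594 0.2197 1.7689 0.0013 1.1519 1.7022] t 10.0
tool pos [0.5119 0.1172 0.122 ]
axes [[0.001, 0.997, -0.072], [0.001, -0.072, -0.997], [-1.0, 0.001, -0.001]]
units [ 0.0137  0.0723 -0.0104]
tilt fix [-0.     -0.0127 -0.0087]
force [ 4.324   1.165  -8.8299] [ 0.1135 -0.5936  0.0813] 0.5747140350404899
```

View pics/s7c.png

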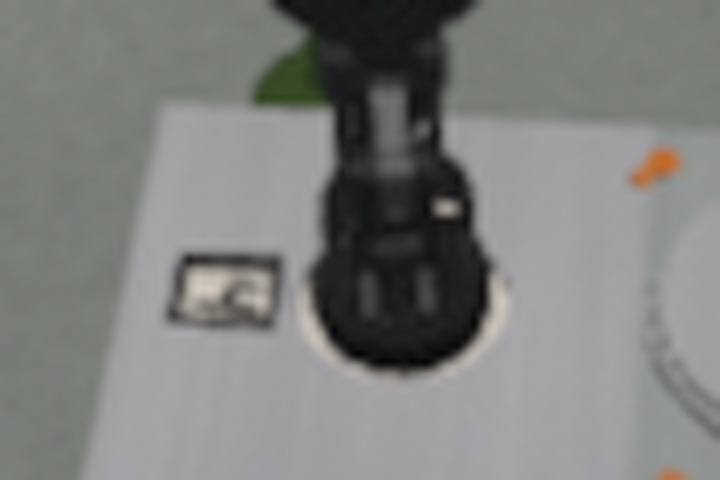

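The collar is hidden and the knob looks seated. I'll release and check.

```bash
python3 -m crank '{"translation":[[0,0,0],[0,0,0],[0,0,0],[0,0,0],[0,0,0],[0,0,0]],"rot":[[0,0,0],[0,0,0],[0,0,0],[0,0,0],[0,0,0],[0,0,0]]}' 1
python3 -c "
from h import *
need([.5148,.1174,.1215])"
```

```text
time: 10.55
tool_pos: [0.5123, 0.1171, 0.1253]
tool_rot: [0.482, 0.518, 0.482, -0.517]
force: [-0.6, -0.2, 0.7]
grip_width: 0.999
j [0.0595 0.2158 1.7659 0.0007 1.1583 1.701 ] t 10.55
tool pos [0.5123 0.1171 0.1253]
axes [[0.001, 0.997, -0.071], [0.001, -0.071, -0.997], [-1.0, 0.001, -0.001]]
units [ 0.0949  0.0621 -0.0122]
tilt fix [ 0.     -0.0083 -0.0134]
force [-0.6379 -0.2418  0.7364] [-0.0447 -0.0379 -0.0279] 0.9991730239974776
```

Released with about zero force. I'll go straight up, then back away toward the robot to clear the view.

```bash
python3 -m crank '{"translation":[[-0.5,0,0],[-0.5,0,0],[-0.6,0,0],[-0.6,0,0],[-0.6,0,0],[0,-0.5,0],[0,-0.7,0],[0,-0.7,0],[0,-0.7,0],[0,0,0]],"rot":[[0,0,0],[0,0,0],[0,0,0],[0,0,0],[0,0,0],[0,0,0],[0,0,0],[0,0,0],[0,0,0],[0,0,0]]}'
python3 -c "
from h import *
s=arm.snapshot('side');cv2.imwrite('pics/s8.png',s)
t=arm.snapshot('top');cv2.imwrite('pics/t8.png',t)
crop(s,190,145,90,60,4,'pics/a.png');crop(t,190,110,110,150,4,'pics/t8c.png')
cv2.imwrite('pics/s8c.png',cv2.resize(cv2.imread('pics/a.png'),None,fx=2,fy=2))
rect('top',t,out='pics/r8t.png');rect('side',s,out='pics/r8s.png')
a=cv2.imread('pics/r8t.png');b=cv2.imread('pics/r8s.png');cv2.imwrite('pics/r8.png',cv2.resize(np.hstack([a,b]),None,fx=.83,fy=.83))"
```

```text
time: 11.38
tool_pos: [0.4053, 0.1241, 0.2445]
tool_rot: [0.482, 0.518, 0.481, -0.517]
force: [0.5, 1.0, -0.1]
grip_width: 0.998
```

View pics/t8.png

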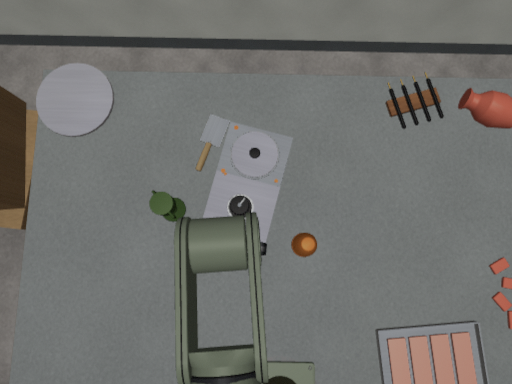

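View pics/s8c.png

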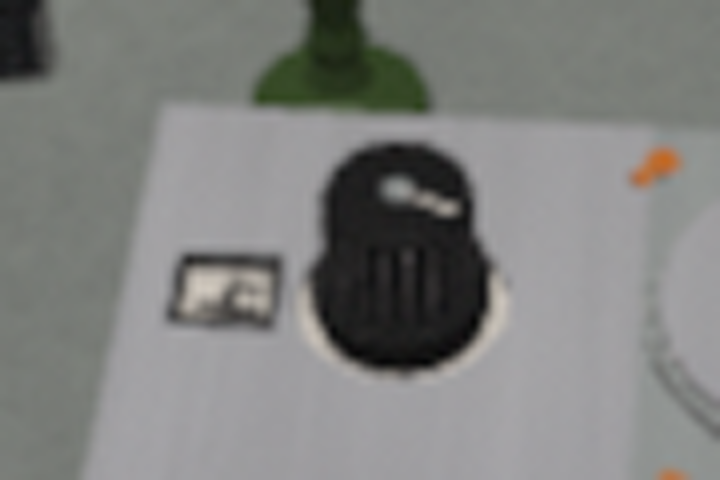

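View pics/r8.png

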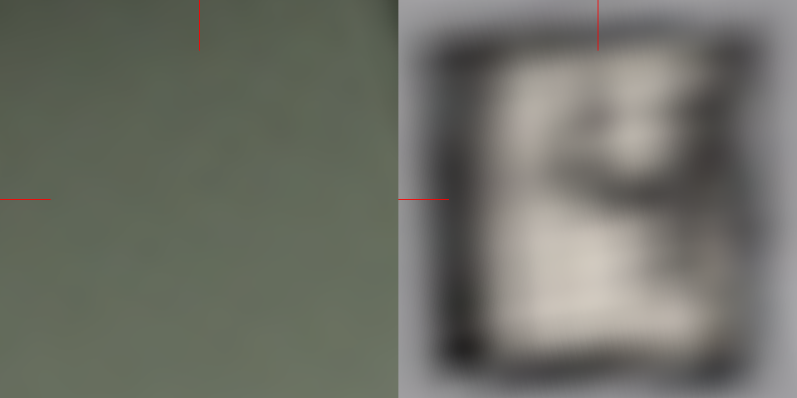

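The knob top is back at its initial pixel (239.6,168.6) with no collar, so it is fully down. The 4 is in the window but moved slightly toward the near side. I'll clear the arm so the top camera can see it.

```bash
python3 -m crank '{"translation":[[-0.3,0,0.8],[-0.3,0,0.8],[0,0,0.9],[0,0,0.9],[0,0,0.9],[0,0,0.9],[0,0,0.9],[0,0,0.9],[0,0,0]],"rot":[[0,0,0],[0,0,0],[0,0,0],[0,0,0],[0,0,0],[0,0,0],[0,0,0],[0,0,0],[0,0,0]]}'
python3 -c "
from h import *
t=arm.snapshot('top');cv2.imwrite('pics/t9.png',t)
a=t[110:260,190:300];b=cv2.imread('pics/top0.png')[110:260,190:300]
cv2.imwrite('pics/t9c.png',cv2.resize(np.hstack([b,a]),None,fx=3.6,fy=3.6,interpolation=cv2.INTER_CUBIC))
rect('top',t,out='pics/r9t.png')"
```

```text
time: 12.23
tool_pos: [0.3998, -0.1722, 0.2749]
tool_rot: [0.49, 0.52, 0.477, -0.512]
force: [-0.7, -0.2, -0.1]
grip_width: 0.999
```

View pics/t9c.png

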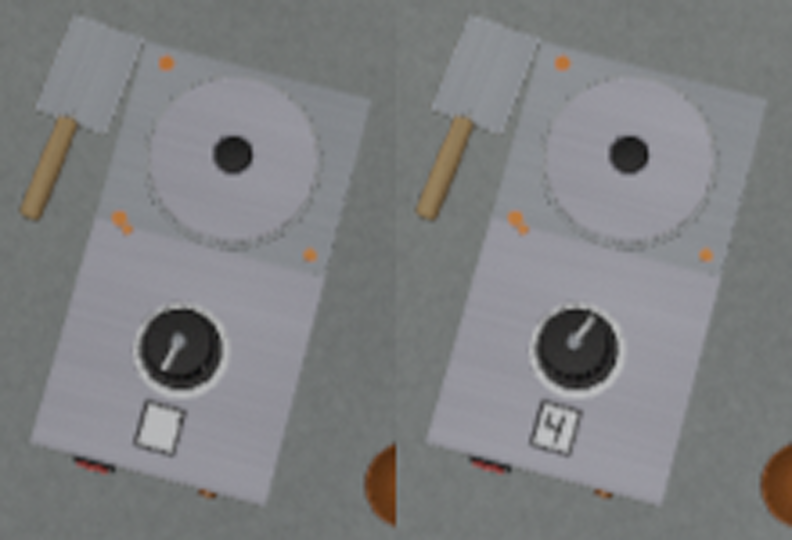

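View pics/r9t.png

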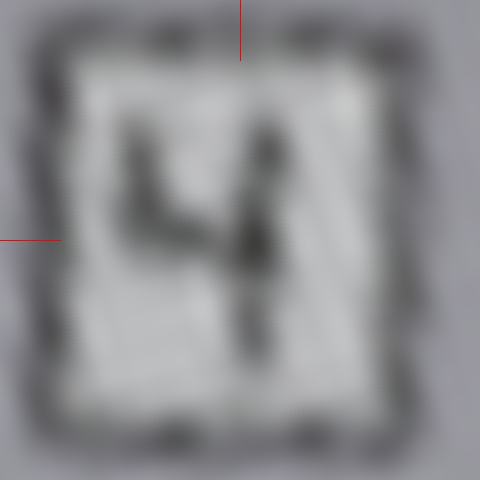

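The 4 stands almost upright and about centred, the knob is down, and the spatula and blank are where they were. Handing in.

```bash
python3 -c "
from h import *
print(arm.job_done())"
```

```text
the job is handed in; nothing more can be done
None
```

The heat dial is set to 4 with the knob down in its lock. I handed the job in at about 12 s of the 58 s allowed; no verdict was reported.

**What I did:** I gripped the knob, pulled it up until the orange collar showed, and turned it about 3.36 rad clockwise in a single grip. I then lowered it, let go and moved the arm clear.

**Last checks:**
- **Window:** the top view shows the 4 nearly upright, about 2 mm (0.03 rad) left of the window's centre.
- **Lock:** no collar is visible and the knob top is back at its starting pixel, so it is fully down. I judged this by eye from the pictures, not from a joint reading.
- **Release:** the force on the tool dropped to about zero when the gripper opened.
- **Bystanders:** in the top views, the goblet, blank and spatula are where they started.

**Checks that disagreed:**
- **Dial angle:** before I lowered the knob, the top view suggested a slight overshoot (about 0.03–0.05 rad) while the side view and joint angle said about 3.50. The knob settled back slightly as it seated, and it would not have gone fully down if it were outside the slot.
- **Force:** while the knob was still gripped and already down, the force reading showed about 9 N pulling on it.

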